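# Load a thread spool into a sewing machine's spring-latched tray

## Task

The repaired sewing machine needs its red thread put away: press the blue release button on the machine's bed so that the tray pops out fully, stand the red spool upright in the tray's front well and let go of it, then push the tray home until it clicks and stays in by itself. Be gentle: never press on the button, the tray or the machine with more than 20 N, and leave the green and yellow spools standing where they are.

Things in the scene. Friction and masses are not known exactly. Their poses are not given: they have to be found in the camera images.
- machine: Cream sewing machine, fixed. Origin: centre of the bed's underside, on the table; z up; -y points out of the bed's free end, where the tray comes out. Bed 150 mm (x) by 400 mm (y -200 to 200), top 85 mm high. Upper arm and needle head: y -40 to 200, x +-55, heights 145 to 270; pillar: y 100 to 200; hand wheel to y 222. Over the bed at y -200 to -40 there is only the button.
- release_top (a point): Centre of the top of the blue round release button (28 mm across) on the bed's top, 50 mm in from the free end, 103 mm above the table at rest. Pressed straight down it travels 12 mm, 2.5 N at the start, 7.8 N at the bottom (hard stop); the tray is freed at about 5 mm. A spring lifts it again.
- release (a joint): Travel of the release button in m: 0 up, 0.012 fully down. It is pushed down also by the tray's catch while the tray is pushed in over the last 21 mm, and springs back to 0 at the click.
- tray_front (a point): Middle of the outer face of the tray's dark blue front panel (84 mm wide, 8 mm thick, 10 to 74 mm above the table), 55 mm above the table; moves with the tray. Axes as the machine: the face looks to -y; push home along +y. Latched, the face stands 12 mm proud of the bed's end, so a tool pushing it does not meet the bed.
- tray (a joint): How far the tray is out (machine's -y), m: 0 latched, 0.080 popped out (stop). A spring pushes it out with 11 N when in, 3.6 N when out; damped, 35 N per m/s. From 20 to 9 mm the catch rides up: 2 to 3 N more, not yet the click. It clicks just past 0; a firm stop follows at -0.0015 (some 3 N per mm). Let go earlier, it pops out again.
- well (a point): Centre of the floor of the square well (38 by 38 mm inside, walls 14 mm high, 3 mm thick) near the tray's front panel; floor 16 mm up; 33 mm in from the panel's outer face, 25 mm from its inner. Moves with the tray, axes as the machine; reached from above when the tray is out. The panel stands 58 mm above this floor, the other walls 14 mm.
- red_spool_mid (a point): Centre (half-way up) of the red thread spool: a loose upright cylinder 28 mm across and 52 mm tall, 35 g. Standing on the table this point is 26 mm up; standing in the well it is 26 mm above the well's floor.
- green_spool_mid (a point): Centre of the green spool, same size; a bystander.
- yellow_spool_mid (a point): Centre of the yellow spool, same size; a bystander.
Not all that is in view belongs to the job. Leave any purple look-alike of the part that bears red_spool_mid alone.

How it is judged:
By the outcome, as a careful person would: the job done as asked, in the order asked, and still so for the second after the job is handed in, with the robot touching nothing.
It also fails if it takes over 72 s, if anything falls off the work surface, if the arm or the gripper's body presses on something with over 40 N, if the wrist force passes 120 N, or if a joint passes its speed limit or range.

## Robot

A 6-joint arm with a two-finger parallel gripper is mounted at the origin on the work surface. World frame = base frame: x ahead of the robot, y to its left, z up, the work surface at z = 0. Lengths are in m, angles in rad, forces in N, time in s.
With the tool pointing down it reaches from about 0.3 to 0.95 m from the base axis. Payload 3.1 kg.
Tool frame: the origin (TCP) lies midway between the tips of the shut fingers; the grasp point (between the pads) lies 19 mm behind it; z points along the fingers, y is the line along which they close (so a half turn about z gives the same grasp; the last joint's range is limited). The gripper opens to 85 mm and grips with 20 to 120 N. Pads are 22 mm wide; open, the fingers measure 114 mm over their backs; the gripper's body (76 mm by 85 mm) begins 54 mm behind the grasp point. The pads swing forward as they close: fully open they stand 13 mm farther back than shut.
Start: joints at [-0.07, 0.308, 1.634, -0, 1.2, -0.07], TCP at [0.625, -0, 0.231] pointing down, gripper open.
Joint ranges: [-3.06, 3.06], [-0.79, 1.96], [0.05, 2.63], [-1.19, 4.34], [0.05, 2.64], [-2.94, 2.94]. Speed limits (rad/s): [2.79, 2.79, 3.14, 3.14, 3.14, 3.14].

## Interface

Orientations are given as a unit quaternion [x, y, z, w].
In Python, from cell import manip, cams, nets gives the robot as it stands. The module is installed in compiled form; this text tells all that it offers.
- The arm moves only by the tool servo_tool, never from a script. Its argument "steps" is a list of rows, each a list of 5 numbers: the shift along the tool's x, y, z each as a share of 0.025 m, from -1 to 1, then the turn about the tool's z as a share of 0.08 rad, from -1 to 1, then the gripper command: -1 is fully open, 1 is shut, values between are in proportion. In form: [[x, y, z, turn, gripper], ...]. A call has 1 to 20 rows; each row shifts and turns the commanded pose from where the row before left it, along the tool's axes as they then stand; what a row does not reach is not made up. A row lasts 1/12 s, in which the tool goes at most 41.7 mm and 7.16 degrees, less where a joint would pass 70% of its speed; a pose out of reach is approached as far as the arm can. A call with a number of a shift or a turn outside -1 to 1 is refused whole. A call with a gripper value outside its range is refused whole. The fingers move at their own pace and stop on an object; the grip force is fixed at half the most. Time passes only in rows, so rows that do not move let the fingers close. It gives the time, the measured TCP pose, the force, the opening and the grip force at its end, in the units of the state.
- manip.observe(): the state, without advancing time (a new reading comes with each control period).
- cams.snapshot(name): name is "scene" or "side" or "wrist"; returns (picture, depth): 420x560x3 uint8, blue, green, red; 420x560 float32, m along the optical axis (not along the pixel's ray), 0 where there is no reading.
- cams.camera_params(name): a dict with "fov_y" (degrees; the focal length in pixels is half the picture's height over the tangent of half this angle, whatever the lens; pixels are square), "cx", "cy" (the principal point, pixels), "R" (3x3) and "t" (3): a world point X has camera coordinates R X + t. Camera axes: x right, y down, z forward; pixel columns grow to the right and rows downward; lengths in m; the calibration is good to about 2 mm. A picture is of the moment at which its call begins: read the wrist's pose just before it. camera_params takes no time and is no camera call; for the wrist camera it gives the pose at the moment of the call.
- manip.finish_job(): hands the job in; it is judged then, once.
Trained networks look in the newest picture that a camera, given by its name, has taken for a name from the list of things; names that differ only in an ending like _2 or _b are one class to them, and where a whole thing is asked for, a point or a joint stands for the part that bears it (a point fixed in the world has none). Each returns a list of dicts, best first, with "p" (0 to 1); they miss things now and then, are a little off and sometimes report something else, mostly with a low value. They report only what shows in the picture. A call takes as long as a camera call. They do not tell look-alikes from the thing itself.
- nets.search_frame(camera, target): "bbox" ([left, top, right, bottom] in pixels, round what is visible of it).
- nets.masks_of(camera, target): "pixels" (420x560 bool, what is visible of it) and "bbox" ([left, top, right, bottom] in pixels, round what is visible of it).
The state is a dict: "time": time; "joint_positions": joint angles; "qd": joint speeds; "joint_efforts": joint torques, N m; "ee_pos": TCP position; "tcp_rot": TCP orientation; "ft_force": force on the tool from outside, world axes, zero at the start; "wrist_torque": the same for the moment, N m; "width": finger opening in m; "gripper_force": force on a finger pad.
Only numpy, scipy, OpenCV 4.12 (cv2) and the standard library are available. Lean on these libraries where they do the work, as an engineer would, in place of code of your own. Each camera call takes 0.05 s, during which the arm holds its last target. There are 200 camera calls.

## Working session

There is one attempt and no reset: what is moved stays moved. The work goes in short steps, Python scripts to look and compute and a tool call to move; the robot and the scene stay as the last step left them, time stands still between calls to the robot, and variables do not carry over. Pictures are saved under pics/ and viewed, at most 10 in all, crops included, and the job is handed in when it is done.

Besides the shell and the picture viewer there is one more tool, called after "Request:" as name([rows], argument=value, ...), one row to a line, values as JSON. servo_tool: Moves the arm, as the interface text tells. Shift numbers are shares of 0.025 m and turn numbers shares of 0.08 rad, none past 1 either way. Its arguments: {"type":"object","properties":{"steps":{"type":"array"}},"required":["steps"]}

```bash
mkdir -p pics; cat > h.py <<'E'
import numpy as np, cv2
from cell import manip, cams, nets
def snap(c,name=None):
    p,d=cams.snapshot(c)
    if name: cv2.imwrite('pics/'+name+'.png',p)
    return p,d
def world(c,d,mask):
    P=cams.camera_params(c); f=d.shape[0]/2/np.tan(np.radians(P['fov_y'])/2)
    v,u=np.nonzero(mask&(d>0)); z=d[v,u]
    X=np.stack([(u-P['cx'])/f*z,(v-P['cy'])/f*z,z],1)
    return (X-np.array(P['t']))@np.array(P['R'])
E
python3 - <<'E'
from h import *
np.set_printoptions(precision=4,suppress=True)
s=manip.observe(); print(s['time'],s['ee_pos'],s['tcp_rot'])
ims=[]
for c in('scene','side'):
    p,d=snap(c,c+'0'); ims.append(p)
    for t in('red_spool_mid','release_top','tray_front','green_spool_mid','yellow_spool_mid'):
        for m in nets.masks_of(c,t)[:3]:
            X=world(c,d,m['pixels'])
            if len(X): print(c,t,round(m['p'],2),m['bbox'],np.median(X,0),np.percentile(X,3,axis=0),np.percentile(X,97,axis=0),p[m['pixels']].mean(0).astype(int))
cv2.imwrite('pics/both0.png',cv2.resize(np.hstack(ims),(800,300)))
E
```

```text
0.0 [0.6242 0.     0.2301] [ 0.7071  0.7071 -0.0008 -0.0009]
scene red_spool_mid 0.74 [112.4, 238.5, 132.0, 262.3] [ 0.5183 -0.5131  0.0345] [ 0.495  -0.5272 -0.0019] [ 0.5249 -0.5016  0.0526] [134  50 122]
scene red_spool_mid 0.68 [143.6, 240.1, 162.2, 267.4] [ 0.5369 -0.4495  0.0389] [ 0.5171 -0.4623 -0.0003] [ 0.5429 -0.438   0.053 ] [117 129 195]
scene red_spool_mid 0.62 [182.3, 224.2, 198.7, 250.0] [ 0.5107 -0.36    0.0351] [ 0.4894 -0.3738 -0.0023] [ 0.5176 -0.3474  0.0531] [136  56 126]
scene release_top 0.49 [361.3, 202.2, 366.2, 213.7] [0.5491 0.0366 0.1012] [0.5369 0.0288 0.0924] [0.5576 0.0442 0.105 ] [195  98  26]
scene tray_front 0.82 [335.1, 202.9, 342.1, 243.9] [ 0.5404 -0.0161  0.0442] [ 0.484  -0.0273 -0.    ] [0.5815 0.0058 0.0821] [93 83 89]
scene green_spool_mid 0.58 [199.3, 248.0, 213.5, 271.9] [ 0.5766 -0.3337  0.0383] [ 0.541  -0.3473 -0.001 ] [ 0.583  -0.3208  0.053 ] [133 170 139]
scene yellow_spool_mid 0.76 [191.1, 205.2, 208.0, 228.5] [ 0.4529 -0.3325  0.0348] [ 0.4344 -0.3451 -0.0013] [ 0.4592 -0.32    0.0522] [106 181 209]
scene yellow_spool_mid 0.28 [360
[... 272 characters left out ...]
0.74 [374.4, 293.3, 395.0, 320.0] [ 0.5744 -0.4116  0.0443] [ 0.5674 -0.4208  0.002 ] [ 0.5925 -0.3976  0.0543] [102  57  96]
side red_spool_mid 0.7 [387.7, 358.6, 407.5, 386.3] [ 0.5033 -0.5162  0.0509] [ 0.4967 -0.5268  0.0055] [ 0.52   -0.5027  0.0544] [104  51  97]
side tray_front 0.76 [233.1, 176.2, 272.4, 206.6] [ 0.5281 -0.0155  0.0435] [ 0.4907 -0.0264  0.0151] [0.5679 0.048  0.0746] [62 54 55]
side green_spool_mid 0.85 [343.8, 268.8, 362.9, 292.9] [ 0.5617 -0.3377  0.0426] [ 0.5544 -0.3459  0.003 ] [ 0.5781 -0.323   0.0541] [105 129 113]
side yellow_spool_mid 0.58 [297.1, 302.1, 311.1, 325.3] [ 0.4392 -0.3374  0.0506] [ 0.4304 -0.3456  0.0049] [ 0.4543 -0.3215  0.0541] [108 147 157]
```

View pics/scene0.png

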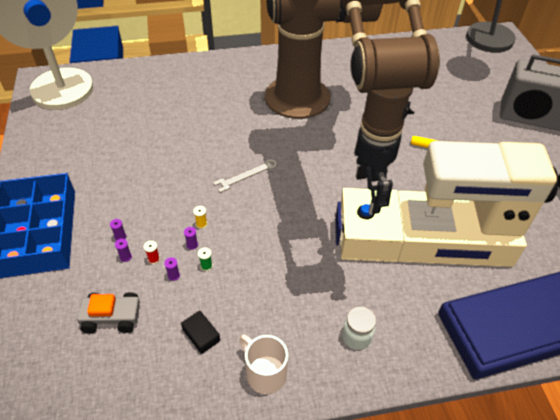

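View pics/side0.png

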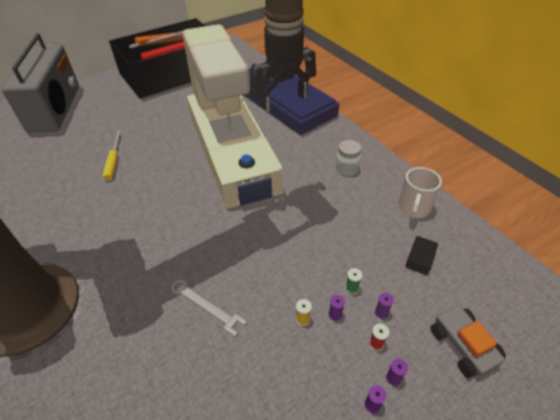

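The scene image shows the red spool at (151,251), with four purple look-alikes, green (205,258) and yellow (200,216) around it. The machine's button is at (367,211) and the tray panel at (338,225). The side image shows red at (379,337), the button at (247,160) and the panel at (255,190).

```bash
python3 - <<'E'
from h import *
np.set_printoptions(precision=4,suppress=True)
for c in('scene','side'):
    p,d=snap(c); h=cv2.cvtColor(p,cv2.COLOR_BGR2HSV); H,S,V=[h[...,i].astype(int) for i in range(3)]
    A=np.ones(d.shape,bool); P=world(c,d,A); ok=d>0
    W=np.zeros(d.shape+(3,)); W[ok]=P
    z=W[...,2]
    # bed top
    m=ok&(abs(z-.085)<.004)&(W[...,0]>.4)&(W[...,0]<.8)&(W[...,1]>-.1)&(W[...,1]<.5)
    n,l,st,_=cv2.connectedComponentsWithStats(m.astype(np.uint8)); 
    k=1+st[1:,4].argmax(); X=W[l==k]; print(c,'bedtop',len(X),cv2.minAreaRect((X[:,:2]*1000).astype(np.float32)),X.min(0),X.max(0),np.median(X[:,2]))
    # panel face, dark blue
    m=ok&(H>100)&(H<130)&(S>90)&(W[...,0]>.44)&(W[...,0]<.64)&(W[...,1]>-.06)&(W[...,1]<.02)&(z<.076)&(z>.008)
    X=W[m]
    if len(X)>20:
        k=np.polyfit(X[:,0],X[:,1],1); r=X[:,1]-np.polyval(k,X[:,0]); g=abs(r)<.006; X=X[g];k=np.polyfit(X[:,0],X[:,1],1)
        print('panel',len(X),k,X.min(0),X.max(0),np.median(X,0))
    m=ok&(H>95)&(H<130)&(S>130)&(z>.094)&(z<.112)&(W[...,0]>.44)&(W[...,0]<.64)&(W[...,1]>-.03)&(W[...,1]<.12)
    X=W[m]; X=X[X[:,2]>.099]
    if len(X): print('button',len(X),X.min(0),X.max(0),X.mean(0),X[:,2].mean())
    for nm,a in dict(red=(H<8)|(H>172),yel=(H>18)&(H<34),gre=(H>45)&(H<85),pur=(H>130)&(H<165)).items():
        m=ok&a&(S>80)&(z>.005)&(z<.06)&(W[...,0]>.4)&(W[...,0]<.64)&(W[...,1]>-.6)&(W[...,1]<-.28)
        n,l,st,ce=cv2.connectedComponentsWithStats(m.astype(np.uint8))
        for i in range(1,n):
            if st[i,4]<40: continue
            x0,y0,w,hh=st[i,:4]
            sub=np.zeros_like(m); sub[max(0,y0-8):y0+hh,x0-2:x0+w+2]=1
            T=W[sub&ok&(z>.048)&(z<.058)]
            print(nm,st[i],'body',np.median(W[l==i],0),'top',len(T),(T.min(0)+T.max(0))/2 if len(T) else '',T.mean(0) if len(T) else '')
E
```

```text
scene bedtop 5605 ((581.4814453125, 186.95510864257812), (399.51129150390625, 154.15122985839844), 76.31422424316406) [ 0.4611 -0.0227  0.081 ] [0.6969 0.3708 0.089 ] 0.08426859038168376
panel 133 [-0.2507  0.1171] [ 0.4934 -0.0288  0.014 ] [ 0.5733 -0.005   0.0759] [ 0.5474 -0.0209  0.0701]
button 54 [0.5353 0.0294 0.0992] [0.5605 0.0503 0.1065] [0.5475 0.0386 0.1019] 0.10190786203276116
red [146 249  13  14 114] body [ 0.5396 -0.4486  0.0246] top 100 [ 0.5298 -0.45    0.0518] [ 0.5293 -0.4505  0.0509]
yel [195 213  12  14 108] body [ 0.4553 -0.332   0.0258] top 80 [ 0.4442 -0.3336  0.0522] [ 0.4451 -0.333   0.051 ]
gre [200 257  12  13 107] body [ 0.58   -0.3331  0.0247] top 85 [ 0.5711 -0.3329  0.0514] [ 0.5712 -0.3331  0.0507]
pur [110 219  21  41 449] body [ 0.5008 -0.5187  0.0431] top 189 [ 0.4806 -0.5209  0.0526] [ 0.4821 -0.5205  0.0508]
pur [184 227  13  22 212] body [ 0.5116 -0.3599  0.0449] top 93 [ 0.5053 -0.3606  0.0521] [ 0.5049 -0.3598  0.0508]
pur [164 257  16  23 231] body [ 0.5904 -0.4071  0.0459] top 109 [ 0.582  -0.4084  0.0525] [ 0.5829 -0.4081  0.0509]
side bedt
[... 396 characters left out ...]
el [296 311  14  14 138] body [ 0.4353 -0.3425  0.0267] top 142 [ 0.4435 -0.3338  0.0517] [ 0.4417 -0.3346  0.0521]
gre [347 280  12  13 107] body [ 0.5582 -0.3409  0.0277] top 115 [ 0.5674 -0.3336  0.0524] [ 0.5654 -0.3352  0.0521]
pur [376 293  18  25 295] body [ 0.5743 -0.4116  0.0507] top 167 [ 0.5812 -0.4079  0.0518] [ 0.5805 -0.4083  0.0521]
pur [329 295  16  25 293] body [ 0.4975 -0.3645  0.0506] top 173 [ 0.5017 -0.3596  0.0521] [ 0.5015 -0.3601  0.0521]
pur [387 359  21  26 382] body [ 0.5035 -0.5164  0.051 ] top 235 [ 0.5095 -0.5139  0.0522] [ 0.5093 -0.5144  0.0522]
pur [365 385  21  28 395] body [ 0.4434 -0.5281  0.051 ] top 264 [ 0.4485 -0.5264  0.0523] [ 0.4485 -0.5264  0.0522]
```

Request:
servo_tool([
  [0,0,0,1,1],
  [0,0,0,1,1],
  [0,0,0,1,1],
  [0.16,-0.7,0,0,1],
  [0.16,-0.7,0,0,1],
  [0.16,-0.7,0,0,1],
  [0.16,-0.7,0,0,1],
  [0.16,-0.7,0,0,1],
  [0,0,0.8,0,1],
  [0,0,0.8,0,1],
  [0,0,0.8,0,1],
  [0,0,0.8,0,1],
  [0,0,0.8,0,1],
  [0,0,0,0,1],
  [0,0,0,0,1],
])

```text
time: 1.95
ee_pos: [0.5437, 0.0402, 0.1303]
tcp_rot: [0.787, 0.617, -0.001, -0.001]
ft_force: [-0.1, 0.1, 0.4]
width: -0.0002
gripper_force: 0.0
```

Request:
servo_tool([
  [0,0,0.5,0,1],
  [0,0,0.5,0,1],
  [0,0,0.1,0,1],
  [0,0,0.08,0,1],
  [0,0,0.08,0,1],
  [0,0,0.08,0,1],
  [0,0,0.06,0,1],
  [0,0,0,0,1],
  [0,0,0,0,1],
])

```text
time: 2.7
ee_pos: [0.5449, 0.0401, 0.0968]
tcp_rot: [0.787, 0.617, 0.0, 0.0]
ft_force: [-2.2, -0.2, 4.5]
width: -0.0003
gripper_force: 2.5
```

Request:
servo_tool([
  [0,0,0.06,0,1],
  [0,0,0.06,0,1],
  [0,0,0,0,1],
  [0,0,0,0,1],
  [0,0,0,0,1],
])

```text
time: 3.12
ee_pos: [0.5449, 0.0402, 0.094]
tcp_rot: [0.787, 0.617, 0.0, 0.0]
ft_force: [-3.4, -0.8, 7.2]
width: 0.0003
gripper_force: 3.1
```

```bash
python3 - <<'E'
from h import *
p,d=snap('side','side1'); X=nets.masks_of('side','tray_front')
for m in X[:2]: print(m['p'],m['bbox'],np.median(world('side',d,m['pixels']),0))
E
```

```text
0.95 [235.6, 185.0, 282.6, 228.8] [ 0.51778034 -0.0844324   0.02843448]
```

Request:
servo_tool([
  [0,0,-0.4,0,1],
  [0,0,-0.8,0,1],
  [0,0,-1,0,1],
  [0,0,-1,0,1],
  [-0.96,0.2,0,0,1],
  [-0.96,0.2,0,0,1],
  [-0.96,0.2,0,0,1],
  [-0.96,0.2,0,0,1],
  [-0.96,0.2,0,0,1],
  [-0.96,0.2,0,0,-0.5],
  [-0.96,0.2,0,0,-0.5],
  [-0.96,0.2,0,0,-0.5],
  [-0.96,0.2,0,0,-0.5],
  [-0.96,0.2,0,0,-0.5],
  [-0.96,0.2,0,0,-0.5],
])

```text
time: 4.47
ee_pos: [0.5357, -0.2306, 0.1737]
tcp_rot: [0.787, 0.617, 0.0, 0.001]
ft_force: [-0.2, -0.2, -0.7]
width: 0.0642
gripper_force: 0.0
```

Request:
servo_tool([
  [-0.96,0.2,0,0,-0.5],
  [-0.96,0.2,0,0,-0.5],
  [-0.96,0.2,0,0,-0.5],
  [-0.96,0.2,0,0,-0.5],
  [-0.96,0.2,0,0,-0.5],
  [-0.96,0.2,0,0,-0.5],
  [-0.96,0.2,0,0,-0.5],
  [-0.96,0.2,0,0,-0.5],
  [-0.96,0.2,0,0,-0.5],
  [0,0,0,0,-0.5],
  [0,0,0,0,-0.5],
])

```text
time: 5.38
ee_pos: [0.5277, -0.4512, 0.1733]
tcp_rot: [0.787, 0.617, 0.0, 0.0]
ft_force: [0.5, 0.1, -0.3]
width: 0.0641
gripper_force: 0.0
```

```bash
python3 - <<'E'
from h import *
np.set_printoptions(precision=4,suppress=True)
s=manip.observe(); print(s['time'],s['ee_pos'],s['tcp_rot'],s['width'])
def seg(c,name,box,cond):
    p,d=snap(c,name); h=cv2.cvtColor(p,cv2.COLOR_BGR2HSV); H,S,V=[h[...,i].astype(int) for i in range(3)]
    ok=d>0; W=np.zeros(d.shape+(3,)); W[ok]=world(c,d,ok)
    m=ok&cond(H,S,V,W)
    for (a,b),i in zip(box,range(3)): m&=(W[...,i]>a)&(W[...,i]<b)
    return W[m]
X=seg('wrist','wrist2',[(.49,.57),(-.49,-.41),(.046,.06)],lambda H,S,V,W:H>=0)
print('red top wrist',len(X),X.mean(0),(X.min(0)+X.max(0))/2,np.ptp(X,axis=0))
for c in('side','scene'):
    X=seg(c,c+'2',[(.40,.64),(-.16,-.06),(.060,.085)],lambda H,S,V,W:H>=0)
    if len(X)>5: print(c,'panel top',len(X),X.mean(0),cv2.minAreaRect((X[:,:2]*1000).astype(np.float32)),X.min(0),X.max(0))
    X=seg(c,None,[(.40,.64),(-.16,-.06),(.012,.072)],lambda H,S,V,W:(H>100)&(H<130)&(S>90))
    if len(X)>20:
        k=np.polyfit(X[:,0],X[:,1],1); print('line',len(X),k,X.min(0),X.max(0))
a=cv2.imread('pics/side2.png')[130:270,180:330]; b=cv2.imread('pics/wrist2.png')
cv2.imwrite('pics/c2.png',np.hstack([cv2.resize(a,(400,373)),cv2.resize(b,(400,300))[:300] if 0 else cv2.resize(b,(400,373))]))
E
```

```text
5.3833 [ 0.5277 -0.4512  0.1733] [0.7873 0.6165 0.0003 0.0004] 0.06405243577055202
red top wrist 814 [ 0.5287 -0.4476  0.051 ] [ 0.5421 -0.4362  0.0512] [0.0557 0.052  0.0058]
side panel top 244 [ 0.5107 -0.0937  0.0695] ((511.7323303222656, -92.09236907958984), (11.368812561035156, 83.41067504882812), 76.5750961303711) [ 0.4708 -0.1053  0.06  ] [ 0.5521 -0.078   0.0766]
scene panel top 113 [ 0.5192 -0.0939  0.0713] ((514.0658569335938, -92.98320770263672), (7.246659755706787, 83.57266998291016), 77.78488159179688) [ 0.4735 -0.105   0.0605] [ 0.5546 -0.0809  0.0773]
line 53 [-0.2455  0.0333] [ 0.4778 -0.1053  0.0151] [ 0.5562 -0.0839  0.072 ]
```

View pics/c2.png

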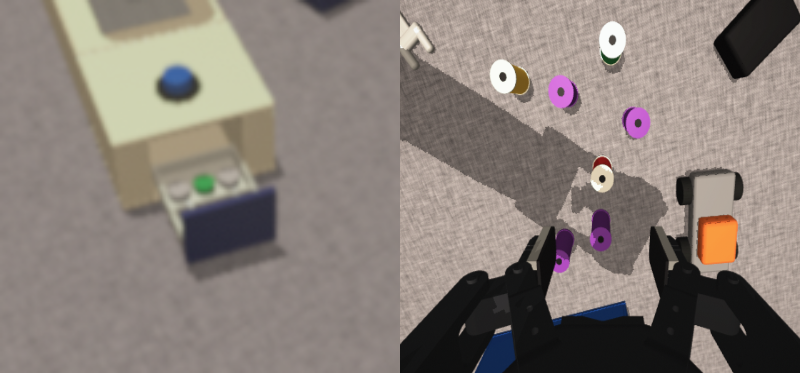

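The crop shows the tray fully out in the side view (panel about (230,225), button up). In the wrist view the red spool at (602,178) is centred between the fingers and clear of the purples.

Request:
servo_tool([
  [0.06,0.03,0.9,0,-0.5],
  [0,0,0.9,0,-0.5],
  [0,0,0.9,0,-0.5],
  [0,0,0.9,0,-0.5],
  [0,0,0.9,0,-0.5],
  [0,0,0.9,0,-0.5],
  [0,0,0.5,0,-0.5],
  [0,0,0.2,0,-0.5],
  [0,0,0,0,-0.5],
  [0,0,0,0,1],
  [0,0,0,0,1],
  [0,0,0,0,1],
  [0,0,0,0,1],
  [0,0,0,0,1],
  [0,0,0,0,1],
])

```text
time: 6.88
ee_pos: [0.5302, -0.4498, 0.0231]
tcp_rot: [0.787, 0.617, 0.0, 0.002]
ft_force: [0.0, 0.4, 5.8]
width: 0.0269
gripper_force: 59.1
```

Request:
servo_tool([
  [0,0,-0.4,0,1],
  [0,0,-0.8,0,1],
  [0,0,-1,0,1],
  [0,0,-1,0,1],
  [0,0,-1,0,1],
  [0,0,-1,0,1],
  [0.8,-0.29,0,0,1],
  [0.8,-0.29,0,0,1],
  [0.8,-0.29,0,0,1],
  [0.8,-0.29,0,0,1],
  [0.8,-0.29,0,0,1],
  [0.8,-0.29,0,0,1],
  [0.8,-0.29,0,0,1],
  [0.8,-0.29,0,0,1],
  [0.8,-0.29,0,0,1],
  [0.8,-0.29,0,0,1],
  [0.8,-0.29,0,0,1],
  [0.8,-0.29,0,0,1],
  [0.8,-0.29,0,0,1],
  [0.8,-0.29,0,0,1],
])

```text
time: 8.55
ee_pos: [0.4961, -0.1513, 0.1509]
tcp_rot: [0.787, 0.617, -0.0, -0.0]
ft_force: [-0.2, -0.2, -1.0]
width: 0.0265
gripper_force: 59.0
```

Request:
servo_tool([
  [0,0,0,0,1],
  [0,0,0,0,1],
  [0,0,0,0,1],
])

```text
time: 8.8
ee_pos: [0.497, -0.1528, 0.1511]
tcp_rot: [0.787, 0.618, -0.0, 0.0]
ft_force: [-0.5, -0.1, 0.9]
width: 0.0265
gripper_force: 59.0
```

```bash
python3 - <<'E'
from h import *
np.set_printoptions(precision=4,suppress=True)
s=manip.observe(); print(s['time'],s['ee_pos'],s['tcp_rot'],s['width'],s['ft_force'])
p,d=snap('wrist','wrist3')
ok=d>0; W=np.zeros(d.shape+(3,)); W[ok]=world('wrist',d,ok)
for nm,lo,hi in(('walltop',.027,.034),('floor',.012,.020),('panel top',.071,.078)):
    Q=(W-np.array([.5195,-.0645,0])); R=np.array([[.9724,-.2334],[.2334,.9724]])
    q=Q[...,:2]@R.T
    m=ok&(W[...,2]>lo)&(W[...,2]<hi)&(abs(q[...,0])<.06)&(abs(q[...,1])<.045)
    x=q[m]*1000
    print(nm,len(x))
    if len(x)>10:
        print(' x',np.histogram(x[:,0],np.arange(-45,46,3))[0]); print(' y',np.histogram(x[:,1],np.arange(-45,46,3))[0])
# spool underside/colour position
h=cv2.cvtColor(p,cv2.COLOR_BGR2HSV); m=ok&((h[...,0]<8)|(h[...,0]>172))&(h[...,1]>100)&(W[...,2]>.06)
x=W[m]; print('red',len(x),x.min(0),x.max(0))
for n in nets.masks_of('wrist','well')[:2]:
    x=world('wrist',d,n['pixels']); print('well',n['p'],n['bbox'],np.median(x,0))
E
```

```text
8.8 [ 0.497  -0.1528  0.1511] [ 0.7865  0.6176 -0.      0.0004] 0.02651183041807397 [-0.5471 -0.1063  0.8794]
walltop 2353
 x [  0 150 263  45  44  51  48 119 176  48  36  47  52  44  52  51  44  49
  48  48  48 202  95  42  48  47  40 324  92   0]
 y [  0   0   0   0   0   0   0 349 358 106  64  64  67  64  64  65  65  65
  68  73  77 220 317  35  37  40  40  39  38  38]
floor 5861
 x [  0   0 180 262 249 232 237 103 158 250 286 270 255 223 252 246 211 281
 257 273 256 140 113 238 239 259 269 122   0   0]
 y [  0   0   0   0   0   0   0   0   0 267 304 273 301 318 312 295 297 311
 326 323 324 314   0 194 371 374 375 323 161  98]
panel top 1407
 x [ 0 43 53 48 55 48 50 55 47 48 53 45 57 47 47 58 45 50 57 47 56 51 47 55
 50 51 54 49 41  0]
 y [  0   0   0   0 273 587 516  31   0   0   0   0   0   0   0   0   0   0
   0   0   0   0   0   0   0   0   0   0   0   0]
red 1768 [ 0.4833 -0.1567  0.1289] [ 0.5105 -0.1398  0.1772]
well 0.86 [223.9, 0.3, 345.5, 136.5] [ 0.5235 -0.0462  0.0167]
```

View pics/wrist3.png

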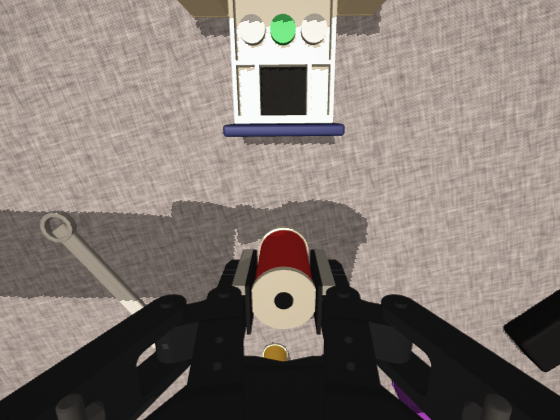

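The wrist view shows the well (dark square at (284,90)) and the held red spool upright at (284,290). The wall-top histogram agrees with my well estimate to about 0.5 mm.

Request:
servo_tool([
  [0.7,0.04,0,0,1],
  [0.8,0,0,0,1],
  [0.8,0,0,0,1],
  [0.8,0,0,0,1],
  [0.56,0,0,0,1],
  [0,0,0,0,1],
  [0,0,0,0,1],
  [0,0,0.8,0,1],
  [0,0,0.8,0,1],
  [0,0,0.8,0,1],
  [0,0,0.5,0,1],
  [0,0,0,0,1],
  [0,0,0,0,1],
])

```text
time: 9.98
ee_pos: [0.5188, -0.0648, 0.0776]
tcp_rot: [0.787, 0.617, -0.001, -0.001]
ft_force: [1.4, 0.2, -0.4]
width: 0.0268
gripper_force: 59.0
```

Request:
servo_tool([
  [0.03,0.03,0.5,0,1],
  [0,0,0.5,0,1],
  [0,0,0.2,0,1],
  [0,0,0.15,0,1],
  [0,0,0.08,0,1],
  [0,0,0,0,1],
  [0,0,0,0,1],
])

```text
time: 10.57
ee_pos: [0.5209, -0.0633, 0.0429]
tcp_rot: [0.787, 0.617, 0.0, 0.0]
ft_force: [0.6, -0.5, 0.1]
width: 0.0264
gripper_force: 59.0
```

Request:
servo_tool([
  [0,-0.03,0.08,0,1],
  [0,0,0.06,0,1],
  [0,0,0,0,1],
  [0,0,0,0,1],
])

```text
time: 10.9
ee_pos: [0.5198, -0.063, 0.0391]
tcp_rot: [0.787, 0.617, 0.0, 0.0]
ft_force: [0.1, -0.2, -0.0]
width: 0.0267
gripper_force: 59.0
```

Request:
servo_tool([
  [0,0,0,0,0.1],
  [0,0,0,0,-0.1],
  [0,0,0,0,-0.2],
  [0,0,0,0,-0.2],
  [0,0,-0.3,0,-0.2],
  [0,0,-0.6,0,-0.2],
  [0,0,-1,0,-0.2],
  [0,0,-1,0,-0.2],
  [0,0,-1,0,-0.2],
  [0,0,-1,0,-0.2],
  [-0.8,0,0,0,0],
  [-0.8,0,0,0,1],
  [-0.8,0,0,0,1],
  [-0.8,0,0,0,1],
  [-0.6,0,0,0,1],
  [0,0,0,0,1],
  [0,0,0,0,1],
  [0,0,0,0,1],
])

```text
time: 12.4
ee_pos: [0.4972, -0.1549, 0.1618]
tcp_rot: [0.787, 0.617, 0.0, -0.0]
ft_force: [0.4, -0.1, 0.3]
width: -0.0
gripper_force: 0.0
```

```bash
python3 - <<'E'
from h import *
np.set_printoptions(precision=4,suppress=True)
s=manip.observe(); print(s['time'],s['ee_pos'],s['tcp_rot'],s['width'],s['ft_force'])
p,d=snap('wrist','wrist4')
ok=d>0; W=np.zeros(d.shape+(3,)); W[ok]=world('wrist',d,ok)
m=ok&(abs(W[...,2]-.066)<.008)&(np.hypot(W[...,0]-.5195,W[...,1]+.0645)<.024)
x=W[m]; print('spool top',len(x),(x.min(0)+x.max(0))/2,np.ptp(x,axis=0),x.mean(0))
E
```

```text
12.4 [ 0.4972 -0.1549  0.1618] [ 0.7868  0.6172  0.0002 -0.0001] -4.968641292399097e-05 [ 0.4013 -0.071   0.3126]
spool top 1359 [ 0.5198 -0.0689  0.0685] [0.0281 0.039  0.0077] [ 0.5199 -0.0637  0.0673]
```

View pics/wrist4.png

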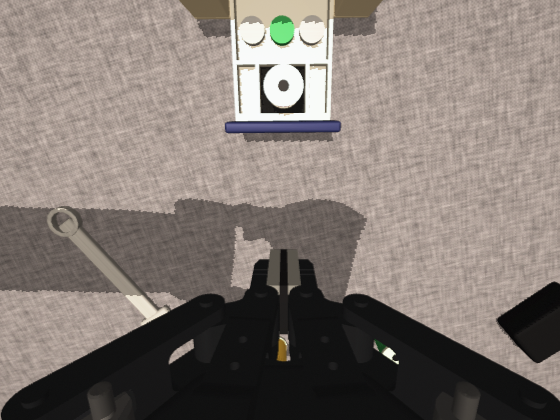

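The view shows the red spool standing upright, centred in the well at (284,86), with the fingers clear. Next I lower the closed fingers in front of the panel.

Request:
servo_tool([
  [0,0,0.8,0,1],
  [0,0,0.8,0,1],
  [0,0,0.8,0,1],
  [0,0,0.8,0,1],
  [0,0,0.8,0,1],
  [0,0,0.6,0,1],
  [0.5,0,0,0,1],
  [0.5,0,0,0,1],
  [0.4,0,0,0,1],
  [0.1,0,0,0,1],
  [0.1,0,0,0,1],
  [0.1,0,0,0,1],
  [0.1,0,0,0,1],
  [0.1,0,0,0,1],
  [0.1,0,0,0,1],
  [0,0,0,0,1],
])

```text
time: 13.78
ee_pos: [0.5091, -0.1066, 0.0466]
tcp_rot: [0.787, 0.617, 0.0, 0.0]
ft_force: [1.0, -0.5, -0.1]
width: -0.0001
gripper_force: 0.0
```

Request:
servo_tool([
  [0.06,0,0,0,1],
  [0.06,0,0,0,1],
  [0.1,0,0,0,1],
  [0.1,0,0,0,1],
  [0.1,0,0,0,1],
  [0.1,0,0,0,1],
  [0.1,0,0,0,1],
  [0.1,0,0,0,1],
  [0.1,0,0,0,1],
  [0.1,0,0,0,1],
  [0.1,0,0,0,1],
  [0.1,0,0,0,1],
  [0,0,0,0,1],
])

```text
time: 14.87
ee_pos: [0.5152, -0.0808, 0.0466]
tcp_rot: [0.786, 0.618, -0.001, 0.0]
ft_force: [-2.7, -5.4, 1.8]
width: -0.0001
gripper_force: 2.9
```

Request:
servo_tool([
  [0.1,0,0,0,1],
  [0.1,0,0,0,1],
  [0.1,0,0,0,1],
  [0.1,0,0,0,1],
  [0.1,0,0,0,1],
  [0.1,0,0,0,1],
  [0.1,0,0,0,1],
  [0.1,0,0,0,1],
  [0.1,0,0,0,1],
  [0.1,0,0,0,1],
  [0.1,0,0,0,1],
  [0.1,0,0,0,1],
  [0.1,0,0,0,1],
  [0.1,0,0,0,1],
  [0.1,0,0,0,1],
  [0.1,0,0,0,1],
  [0,0,0,0,1],
])

```text
time: 16.28
ee_pos: [0.5239, -0.0434, 0.0466]
tcp_rot: [0.786, 0.618, -0.003, 0.001]
ft_force: [-4.9, -10.8, 3.1]
width: -0.0
gripper_force: 5.5
```

Request:
servo_tool([
  [0.06,0,0,0,1],
  [0.06,0,0,0,1],
  [0.06,0,0,0,1],
  [0.06,0,0,0,1],
  [0.06,0,0,0,1],
  [0.06,0,0,0,1],
  [0.06,0,0,0,1],
  [0.06,0,0,0,1],
  [0,0,0,0,1],
])

```text
time: 17.03
ee_pos: [0.5267, -0.0317, 0.0466]
tcp_rot: [0.786, 0.618, -0.003, 0.001]
ft_force: [-5.2, -9.2, 4.4]
width: -0.0001
gripper_force: 5.3
```

```bash
python3 - <<'E'
from h import *
for c in('side','scene'):
    p,d=snap(c,c+'5'); ok=d>0; W=np.zeros(d.shape+(3,)); W[ok]=world(c,d,ok); h=cv2.cvtColor(p,cv2.COLOR_BGR2HSV)
    m=ok&(h[...,0]>95)&(h[...,0]<130)&(h[...,1]>130)&(W[...,2]>.086)&(W[...,2]<.112)&(abs(W[...,0]-.5445)<.02)&(abs(W[...,1]-.04)<.02)
    print(c,m.sum(),np.percentile(W[m][:,2],[50,80,95]) if m.any() else '')
    m=ok&(h[...,0]>100)&(h[...,0]<130)&(h[...,1]>90)&(W[...,2]>.015)&(W[...,2]<.072)&(abs(W[...,0]-.53)<.06)&(W[...,1]>-.08)&(W[...,1]<.02)
    if m.sum()>10: print('panel u',np.percentile(W[m][:,:2]@[.237,.9715],[10,50,90]),m.sum())
E
```

```text
side 0 
scene 114 [0.09640021 0.09828025 0.10015006]
panel u [0.10444793 0.10645627 0.10941698] 60
```

Request:
servo_tool([
  [0.04,0,0,0,1],
  [0.04,0,0,0,1],
  [0.04,0,0,0,1],
  [0,0,0,0,1],
])

```text
time: 17.47
ee_pos: [0.5274, -0.0289, 0.0466]
tcp_rot: [0.786, 0.618, -0.003, 0.001]
ft_force: [-4.5, -9.7, 4.4]
width: 0.0001
gripper_force: 5.5
```

```bash
cat > b.py <<'E'
from h import *
c='scene'
p,d=snap(c); ok=d>0; W=np.zeros(d.shape+(3,)); W[ok]=world(c,d,ok); h=cv2.cvtColor(p,cv2.COLOR_BGR2HSV)
m=ok&(h[...,0]>95)&(h[...,0]<130)&(h[...,1]>130)&(W[...,2]>.086)&(W[...,2]<.112)&(abs(W[...,0]-.5445)<.02)&(abs(W[...,1]-.04)<.02)
print(m.sum(),np.percentile(W[m][:,2],[50,80,95]), manip.observe()['ft_force'])
E
python3 b.py
```

```text
111 [0.09608238 0.09866553 0.1002164 ] [ -4.95263954 -10.60554766   3.29907789]
```

Request:
servo_tool([
  [0.03,0,0,0,1],
  [0.03,0,0,0,1],
  [0,0,0,0,1],
])

```text
time: 17.77
ee_pos: [0.5277, -0.0274, 0.0465]
tcp_rot: [0.786, 0.618, -0.003, 0.001]
ft_force: [-4.3, -10.5, 3.7]
width: 0.0001
gripper_force: 5.5
```

```bash
python3 b.py
```

```text
122 [0.09926425 0.10214322 0.1035778 ] [ -4.39233834 -10.01478122   3.6573121 ]
```

Request:
servo_tool([
  [0.02,0,0,0,1],
  [0,0,0,0,1],
  [0,0,0,0,1],
  [-0.04,0,0,0,1],
  [-0.04,0,0,0,1],
  [-0.04,0,0,0,1],
  [-0.04,0,0,0,1],
  [0,0,0,0,1],
])

```text
time: 18.48
ee_pos: [0.5276, -0.0286, 0.0464]
tcp_rot: [0.787, 0.617, -0.001, -0.0]
ft_force: [-2.1, -3.3, 2.5]
width: 0.0003
gripper_force: 2.1
```

```bash
python3 b.py
```

```text
122 [0.09984532 0.10215128 0.10370052] [-2.22951037 -3.50534404  2.5194652 ]
```

Force is dropping while the button is up, so the tray is latched. I'll back off fully.

Request:
servo_tool([
  [-0.1,0,0,0,1],
  [-0.1,0,0,0,1],
  [-0.3,0,0,0,1],
  [-0.8,0,0,0,1],
  [-1,0,0,0,1],
  [-1,0,0,0,1],
  [0,0,-1,0,1],
  [0,0,-1,0,1],
  [0,0,-1,0,1],
  [0,0,-1,0,1],
  [-1,0,0,0,1],
  [0,0,0,0,1],
  [0,0,0,0,1],
  [0,0,0,0,1],
  [0,0,0,0,1],
])

```text
time: 19.78
ee_pos: [0.5021, -0.1318, 0.1455]
tcp_rot: [0.787, 0.617, -0.0, -0.001]
ft_force: [0.8, -0.1, 0.1]
width: 0.0001
gripper_force: 0.0
```

```bash
python3 b.py; python3 - <<'E'
from h import *
a,_=snap('side'); b,_=snap('scene')
cv2.imwrite('pics/c6.png',np.hstack([cv2.resize(a[130:410,160:440],(400,400)),cv2.resize(b[180:300,90:390],(400,400))]))
E
```

```text
121 [0.10009401 0.10292066 0.10436366] [-0.60915724 -0.16461082  0.64371924]
```

View pics/c6.png

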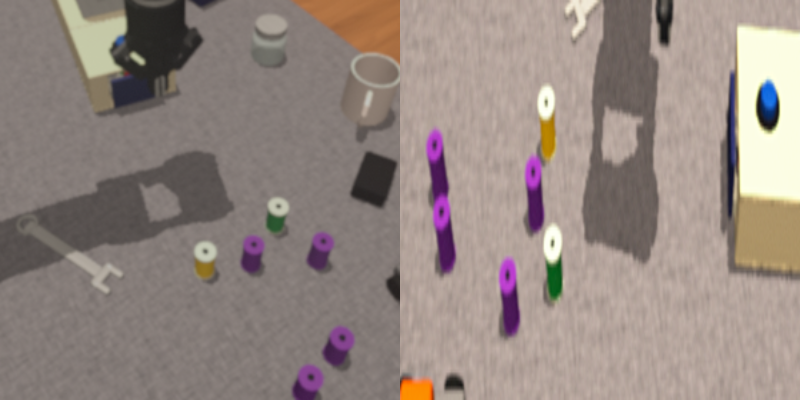

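The picture shows the tray home (panel flush at (730,150) in the right crop), the button up at (768,100), and the green, yellow and purple spools still standing. The arm is clear of everything.

```bash
python3 -c "
from cell import manip
print(manip.finish_job())"
```

```text
the job is handed in; nothing more can be done
None
```

The job is handed in: the red spool stands in the front well, the tray is latched home with the button back up, the green and yellow spools still stand where they were, and no force reading passed 13 N (about 20 s used of 72 s).

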